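# Ratchet comparator: tip out plates, stack them, load the link, lower the head

## Task

Get the comparator ready to measure the steel link: raise its head to the top notch of the ratchet and let go, then stack every aluminium plate from the wooden case flat on the anvil (press a plate's far end down so that it tips up out of its pocket), centred on the loading spot and lengthways to the stand, with the steel link laid on top lengthways in the same way. Then press the pawl's thumb pad so that the head comes down and its foot rests on the link. Leave the bottle, the ball and the screwdriver alone.

Things in the scene. Friction and masses are not known exactly. Their poses are not given: they have to be found in the camera images.
- stand: fixed grey comparator stand. Origin on the table straight below the head's foot; x points away from the robot to the column (yaw within 0.15), z up. Base 15 mm high, x -48 to 130, y -45 to 45 mm; steel anvil on it, top at 45 mm, x -48 to 40, y -30 to 30 mm. Column x 62 to 117, y -42 to 22 mm, 210 mm high. The side towards -x is open: hold pieces by that end and slide them in under the foot
- load_spot (a point): the loading spot: point on the anvil's top, 20 mm towards the robot (stand's -x) from the foot's axis. The centres of the plates and of the link go above it. Same axes as the stand
- head (a joint): height of the sliding head in m: 0 lowest (foot 2 mm above the bare anvil), 0.127 upper stop. Going up, the sprung pawl snaps under a tooth at 0.045, 0.07, 0.095 and 0.12 (top notch) and the head then hangs there; raise it 1 to 6 mm past the notch. Weight 0.56 kg; lifting takes 12 to 18 N, damped by 50 N per m/s; with the pawl pressed out it sinks by itself at about 0.1 m/s
- fin (a point): centre of the black grip fin on the head's arm, moves with the head: 36 mm long along the stand's x, 16 mm wide in y, 40 mm high. Arm's top (30 mm wide) 20 mm below this point. A dial of 48 mm sits on the arm's +y side 24 to 72 mm behind this point. The toothed rail (x 67 to 83 mm of the stand) ends 38 mm above this point
- foot: the head's round foot, 28 mm in diameter, on an 18 mm spindle, on the stand's z axis. Origin coincides with the stand's origin when the head is at 0 and rises with the head; the foot's flat underside is 47 mm above this origin. It is a sprung plunger that gives 3 mm under less than 2 N
- pawl (a joint): angle of the sprung pawl in rad: 0 engaged, 0.42 fully pressed out; it frees the teeth from about 0.3. Pressing the thumb pad down turns it; the spring brings it back
- pawl_pad (a point): centre of the top of the pawl's black thumb pad (30 mm along x, 34 mm along y), at x 75 mm, y -105 mm of the stand, 130 mm above the table at rest. Pressing it 28 mm down with 2 to 5 N frees the rail; it then travels on an arc of 75 mm radius about a hinge towards the column
- case: fixed wooden case; origin on the table, x away from the robot (yaw within 0.2), z up. x -72 to 75, y -95 to 95, 53 mm high. Three pockets at y -58, 0, 58 mm, each 43 mm wide, x -62 to 65, 20 mm deep; a plate at x 0 lies flush. Beyond x 3 mm a pocket is 27 mm deeper: press a plate at x 45 mm 20 mm down and it tips over that edge, staying at about 28 degrees, near end 27 mm above the case
- plate_a_c (a point): loose aluminium plate 120 x 40 x 20 mm, 0.23 kg (two dark discs on its faces are only drawn). This point is its centre; x along its length, y across its width, z through its thickness. It starts lying flush in one pocket of the case (which one varies), some pockets may be empty; an absent plate reads None
- plate_b_c (a point): loose aluminium plate 120 x 40 x 20 mm, 0.23 kg (two dark discs on its faces are only drawn). This point is its centre; x along its length, y across its width, z through its thickness. It starts lying flush in one pocket of the case (which one varies), some pockets may be empty; an absent plate reads None
- plate_c_c (a point): loose aluminium plate 120 x 40 x 20 mm, 0.23 kg (two dark discs on its faces are only drawn). This point is its centre; x along its length, y across its width, z through its thickness. It starts lying flush in one pocket of the case (which one varies), some pockets may be empty; an absent plate reads None
- link_c (a point): loose steel link, the workpiece: a straight bar 118 mm long of square section 30 x 30 mm (its middle 50 mm has grooved edges, 4 mm), dark hole discs drawn on two faces near its ends; 0.25 kg. Any of its four long faces may be the underside. This point is its centre; x along its length, y and z across. Lies on the table to the left of the stand
- oil: bystander: closed bottle 56 mm in diameter, 130 mm high, origin under it
- ball: bystander: 64 mm steel ball on a round foot 60 mm in diameter, 70 mm high, origin under it
- driver: bystander: screwdriver 200 mm long lying on the table, origin under its middle
Not all that is in view belongs to the job. What is shaped like the part that bears plate_c_c but turquoise is not meant. Leave any blue look-alike of the part that bears plate_b_c alone.

How it is judged (in metres and radians):
On the way, in this order (a step that is already met when the one before it is completed fails the run):
1. the head hangs on the top notch, let go (value of joint head above 0.112 m and distance between the grasp point and fin above 0.05 m), for 0.4 s.
2. with the head still up, all plates and the link lie stacked on the anvil (angle between the z axis of each of plate_a_c, plate_b_c, plate_c_c and the z axis of stand, either way round below 0.1 rad and horizontal distance between each of plate_a_c, plate_b_c, plate_c_c, link_c and load_spot below 0.015 m and angle between the x axis of each of plate_a_c, plate_b_c, plate_c_c, link_c and the x axis of stand, either way round below 0.2 rad and height (world z) of each of plate_a_c, plate_b_c, plate_c_c, link_c above 0.045 m and (angle between the z axis of link_c and the z axis of stand, either way round below 0.1 rad or angle between the y axis of link_c and the z axis of stand, either way round below 0.1 rad) and value of joint head above 0.112 m and linear speed of link below 0.03 m/s), for 0.3 s.
At the end, for the whole second after the job is handed in: every plate present lies flat and the link lies on a long face (within 0.1 rad), stacked on the anvil, centres within 15 mm sideways of the loading spot, lengthways to the stand within 0.2 rad, and the head has come down so that its foot rests on the link (angle between the z axis of each of plate_a_c, plate_b_c, plate_c_c and the z axis of stand, either way round below 0.1 rad and horizontal distance between each of plate_a_c, plate_b_c, plate_c_c, link_c and load_spot below 0.015 m and angle between the x axis of each of plate_a_c, plate_b_c, plate_c_c, link_c and the x axis of stand, either way round below 0.2 rad and height (world z) of each of plate_a_c, plate_b_c, plate_c_c, link_c above 0.045 m and (angle between the z axis of link_c and the z axis of stand, either way round below 0.1 rad or angle between the y axis of link_c and the z axis of stand, either way round below 0.1 rad) and contact force between foot and link above 0.5 N and value of joint head below 0.1 m and linear speed of link below 0.02 m/s); the robot touches nothing.
It fails at once if the bottle is moved by more than 30 mm (distance of oil from where it was at the start of the episode above 0.03 m).
It fails at once if the ball is moved by more than 30 mm (distance of ball from where it was at the start of the episode above 0.03 m).
It fails at once if the screwdriver is moved by more than 30 mm (distance of driver from where it was at the start of the episode above 0.03 m).
Of plate_a, plate_b, plate_c only 2 to 3 are there at a start; the rules pass over those that are not, and their reading is None.
At some moment in a run one of link may be knocked a few centimetres aside while the robot is not near it.
It also fails if it takes over 210 s, if anything falls off the work surface, if the arm or the gripper's body presses on something with over 40 N, if the wrist force passes 120 N, or if a joint passes its speed limit or range.

## Robot

A 6-joint arm with a two-finger parallel gripper is mounted at the origin on the work surface. World frame = base frame: x ahead of the robot, y to its left, z up, the work surface at z = 0. Lengths are in mm, angles in degrees, forces in N, time in s.
With the tool pointing down it reaches from about 300 to 850 mm from the base axis. Payload 4.2 kg.
Tool frame: the origin (TCP) lies midway between the tips of the shut fingers; the grasp point (between the pads) lies 19 mm behind it (env.grip_point_offset is the distance from the TCP to the grasp point, in mm); z points along the fingers, x is the direction in which the jaws open and shut, and the axes are right-handed (so a half turn about z gives the same grasp; the last joint's range is limited). The gripper opens to 91 mm and grips with 3 to 60 N. Pads are 32 mm wide; open, the fingers measure 118 mm over their backs; the gripper's body (76 mm by 178 mm) begins 60 mm behind the grasp point.
Start: joints at [70.187, 18.312, 89.639, -0, 72.044, -1.146], TCP at [184.041, 544.768, 213.976] pointing down, gripper open.
Joint ranges: [-177.97, 177.97], [-48.28, 115.42], [12.27, 149.76], [-77.06, 257.06], [2.81, 150.46], [-146.56, 146.56]. Speed limits (degrees/s): [147.25, 147.25, 180, 180, 180, 180].

## Interface

Orientations are given as [roll, pitch, yaw] about the fixed x, y, z axes, in that order (R = Rz(yaw) Ry(pitch) Rx(roll)).
In Python, from workcell import env gives the robot as it stands.
- The arm moves only by the shell command python3 -m pendant 'ROWS' [FORCE]. ROWS is JSON, a list of rows, each an object with "xyz": the shift along the tool's x, y, z in m, a list of three; "roll": the turn about the tool's z in degrees; "jaw": the closure, from 0 (fully open) to 1 (shut). A call has exactly 8 rows; each row is the pose to reach, as a shift and turn from the pose commanded when the call began, along the tool's axes at that moment; what a row does not reach only later rows make up. A row lasts 1/8 s, in which the tool goes at most 62.5 mm and 10.7 degrees, less where a joint would pass 70% of its speed; a pose out of reach is approached as far as the arm can. A call with a gripper value outside its range is refused whole. The fingers move at their own pace and stop on an object; FORCE is the grip in N (left out, the last holds). Time passes only in rows, so rows that repeat a pose let the fingers close, or fill a call up. It gives the time, the measured TCP pose, the force and the opening at its end, in the units of the state.
- env.state(): the state, without advancing time (a new reading comes with each control period).
- env.grab_frame(name): name is "scene" or "top" or "wrist"; returns (picture, depth): 384x512x3 uint8, blue, green, red; 384x512 float32, mm along the optical axis (not along the pixel's ray), 0 where there is no reading.
- env.camera_params(name): a dict with "camera_matrix" (3x3 intrinsics, pixels), "cam_to_world" (4x4, takes a point from camera to world coordinates); the wrist camera has in their place "hand_eye" (4x4, takes a point from camera to tool coordinates, whose origin is the TCP and whose axes are the tool frame's). Camera axes: x right, y up, looking along -z (the intrinsics and any distortion apply to the point x, -y, -z); pixel columns grow to the right and rows downward; lengths in mm; the calibration is good to about 2 mm. A picture is of the moment at which its call begins: read the wrist's pose just before it. camera_params takes no time and is no camera call.
- env.job_done(): hands the job in, once; it reports no verdict.
The state is a dict: "time_s": time; "qpos": joint angles; "qvel": joint speeds; "effort": joint torques, N m; "ee_pos": TCP position; "ee_rot": TCP orientation; "force": force on the tool from outside, world axes, zero at the start; "torque": the same for the moment, N m; "gripper_width": finger opening in mm.
Only numpy, scipy, OpenCV 4.12 (cv2) and the standard library are available. Lean on these libraries where they do the work, as an engineer would, in place of code of your own. Each camera call takes 0.05 s, during which the arm holds its last target. There are 200 camera calls.

## Working session

There is one attempt and no reset: what is moved stays moved. The work goes in short steps, Python scripts to look and compute and a shell command to move; the robot and the scene stay as the last step left them, time stands still between calls to the robot, and variables do not carry over. Pictures are saved under pics/ and viewed, about 12 in all and at most 16, crops included, and the job is handed in when it is done.

```bash
ls; mkdir -p pics
python3 - <<'E'
from workcell import env
import cv2,numpy as np,pickle
print(env.state())
for n in("scene","top"):
    p,d=env.grab_frame(n); cv2.imwrite(f"pics/{n}0.png",p); np.savez(f"{n}0.npz",p=p,d=d)
    c=env.camera_params(n); print(n,c)
print(env.camera_params("wrist"), env.grip_point_offset)
a=cv2.imread("pics/scene0.png");b=cv2.imread("pics/top0.png")
E
```

```text
pics
{'time_s': 0.0, 'qpos': array([ 7.01880119e+01,  1.83514815e+01,  8.97072069e+01, -1.18777294e-04,
        7.20439376e+01, -1.14674687e+00]), 'qvel': array([ 0.00589415, -0.0144645 , -0.01268076, -0.03237613,  0.01750189,
        0.03010635]), 'effort': array([ 3.59157621e-04, -4.12453079e+01, -2.31972599e+01,  7.27389520e-02,
        4.58350161e-02, -1.61919270e-04]), 'ee_pos': array([183.8555748 , 544.27132283, 213.11646092]), 'ee_rot': array([-1.79998059e+02,  1.02607714e-01,  7.13347972e+01]), 'force': array([ 0.23660238, -0.15363652, -0.58235863]), 'torque': array([-0.06807878,  0.01828176, -0.01771904]), 'gripper_width': 91.21153339810743}
scene {'camera_matrix': array([[387.95259459,   0.        , 256.43303936],
       [  0.        , 387.95259459, 192.14171701],
       [  0.        ,   0.        ,   1.        ]]), 'cam_to_world': array([[ 5.66075939e-01, -5.91383083e-01,  5.74303126e-01,
         1.18813226e+03],
       [ 8.24261407e-01,  3.95661722e-01, -4.05024611e-01,
        -4.70971588e+02],
       [ 1.22949392e-02,  7.02650589e-01,  7.11428833e-01,
         9.177669
[... 462 characters left out ...]
    [-5.46272187e-03,  1.60062876e-01,  9.87091705e-01,
         1.31486250e+03],
       [ 0.00000000e+00,  0.00000000e+00,  0.00000000e+00,
         1.00000000e+00]])}
{'camera_matrix': array([[338.34109967,   0.        , 258.77508426],
       [  0.        , 338.34109967, 194.44814132],
       [  0.        ,   0.        ,   1.        ]]), 'hand_eye': array([[ 9.99999237e-01, -9.86349703e-04, -7.43221363e-04,
        -6.57465974e-02],
       [-1.15049086e-03, -9.62797151e-01, -2.70222726e-01,
        -7.74622672e+01],
       [-4.49037305e-04,  2.70223375e-01, -9.62797552e-01,
        -1.70723706e+02],
       [ 0.00000000e+00,  0.00000000e+00,  0.00000000e+00,
         1.00000000e+00]])} 18.8
```

View pics/top0.png

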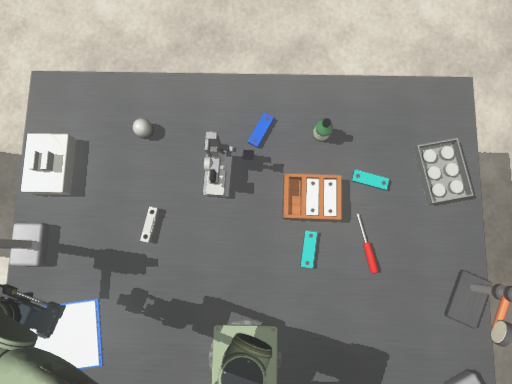

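View pics/scene0.png

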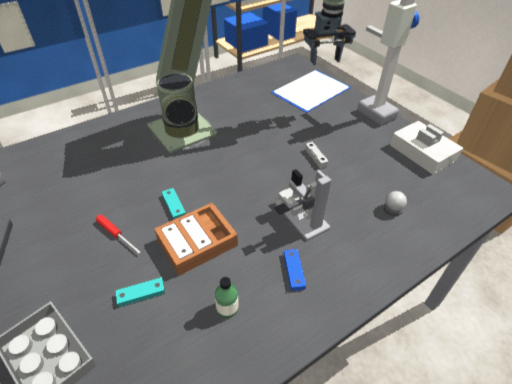

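Top view: the plates are the white bars in the case at (313,197) and (331,197), and the left pocket at (294,197) is empty. The link is the grey-white bar at (149,224) and the stand is at (216,165). Lookalikes are turquoise bars at (371,180) and (310,250), and a blue bar at (261,130). I won't touch any of those. The bottle is at (323,130), the ball at (143,128) and the driver at (368,245).

```bash
cat > h.py <<'E'
from workcell import env
import cv2,numpy as np
from scipy.spatial.transform import Rotation as R
def tool(s):
    T=np.eye(4);T[:3,:3]=R.from_euler('xyz',s['ee_rot'],degrees=True).as_matrix();T[:3,3]=s['ee_pos'];return T
def snap(n,f=None):
    s=env.state();p,d=env.grab_frame(n);c=env.camera_params(n)
    T=c['cam_to_world'] if n!='wrist' else tool(s)@c['hand_eye']
    if f:cv2.imwrite('pics/'+f,p)
    return p,d,c['camera_matrix'],T
def cloud(d,K,T):
    v,u=np.mgrid[:d.shape[0],:d.shape[1]]
    x=(u-K[0,2])/K[0,0]*d;y=-(v-K[1,2])/K[1,1]*d
    P=np.stack([x,y,-d,np.ones_like(d)],-1)@T.T
    P=P[...,:3];P[d==0]=np.nan;return P
def ray(u,v,z,K,T):
    r=T[:3,:3]@np.array([(u-K[0,2])/K[0,0],-(v-K[1,2])/K[1,1],-1]);t=(z-T[2,3])/r[2];return T[:3,3]+t*r
def proj(P,K,T):
    q=np.linalg.inv(T)@np.append(P,1);return K[0,0]*q[0]/-q[2]+K[0,2],-K[1,1]*q[1]/-q[2]+K[1,2]
def mv(P,yaw=None):
    "tool shift (m) from present measured pose to TCP P"
    s=env.state();T=tool(s);print('shift m',np.round(T[:3,:3].T@(np.array(P)-T[:3,3])/1e3,4),'yaw now',s['ee_rot'],s['ee_pos'].round(1))
def rect(m,P):
    r=cv2.minAreaRect(P[m][:,:2].astype(np.float32));return r
E
python3 - <<'E'
from h import *
c=env.camera_params('top');z=np.load('top0.npz');K=c['camera_matrix'];T=c['cam_to_world']
P=cloud(z['d'],K,T)
for n,(u,v) in dict(plate1=(313,190),plate2=(331,190),link=(149,230),case=(287,180),ball=(143,128),bottle=(323,125),fin=(212,177),anvil=(215,190),driver=(368,245)).items():print(n,P[v,u].round(0))
hsv=cv2.cvtColor(z['p'],cv2.COLOR_BGR2HSV)
def box(n,m):
    m=m&np.isfinite(P[...,2]);r=rect(m,P);print(n,m.sum(),np.round(r[0],1),np.round(r[1],1),round(r[2],1),'z',np.nanmedian(P[m][:,2]).round(1))
reg=lambda u0,u1,v0,v1:(np.add.outer(np.arange(384),np.zeros(512))>=v0)&(np.add.outer(np.arange(384),np.zeros(512))<v1)&(np.add.outer(np.zeros(384),np.arange(512))>=u0)&(np.add.outer(np.zeros(384),np.arange(512))<u1)
Z=P[...,2]
box('case',reg(275,350,165,228)&(Z>40)&(Z<70))
for a,b in((303,320),(322,339)):box('plate',reg(a,b,172,222)&(hsv[...,1]<40)&(hsv[...,2]>150)&(Z>40))
box('link',reg(135,165,200,250)&(Z>15)&(Z<40))
box('base+',reg(198,240,125,202)&(Z>8)&(Z<30))
box('anvil',reg(198,240,125,202)&(Z>37)&(Z<55))
box('top',reg(198,240,120,202)&(Z>185))
E
```

```text
plate1 [ 542. -216.   49.]
plate2 [ 543. -275.   51.]
link [402. 325.  29.]
case [ 574. -129.   50.]
ball [741. 356.  65.]
bottle [ 741. -238.  123.]
fin [561. 107. 152.]
anvil [538. 110.  41.]
driver [ 366. -400.   20.]
case 2044 [ 521.3 -211. ] [187.3 147.9] 88.9 z 51.6
plate 430 [ 520.3 -212.2] [118.1  41.2] 0.2 z 51.7
plate 449 [ 518.  -271.2] [ 41.9 117.7] 89.4 z 51.4
link 350 [421.1 328.8] [ 32.2 117.3] 78.6 z 27.8
base+ 384 [610.4 106.9] [ 89.9 177.2] 87.4 z 13.8
anvil 323 [584.1 108.7] [ 60.4 124.3] 87.2 z 43.6
top 152 [659.7 109.6] [33.6 56. ] 86.1 z 206.6
```

```bash
python3 -m pendant '[{"xyz":[-0.025,0.042,-0.03],"roll":-4,"jaw":0},{"xyz":[-0.055,0.09,-0.06],"roll":-8,"jaw":0},{"xyz":[-0.085,0.14,-0.087],"roll":-12,"jaw":0},{"xyz":[-0.115,0.19,-0.087],"roll":-16,"jaw":0},{"xyz":[-0.145,0.24,-0.087],"roll":-16,"jaw":0},{"xyz":[-0.175,0.29,-0.087],"roll":-16,"jaw":0},{"xyz":[-0.205,0.34,-0.087],"roll":-16,"jaw":0},{"xyz":[-0.215,0.355,-0.087],"roll":-16,"jaw":0}]'
python3 -m pendant '[{"xyz":[0,0.02,0],"roll":0,"jaw":0},{"xyz":[-0.02,0.05,0],"roll":0,"jaw":0},{"xyz":[-0.02,0.074,0],"roll":0,"jaw":0},{"xyz":[-0.02,0.074,0],"roll":0,"jaw":0},{"xyz":[-0.02,0.074,0],"roll":0,"jaw":0},{"xyz":[-0.02,0.074,0],"roll":0,"jaw":0},{"xyz":[-0.02,0.074,0],"roll":0,"jaw":0},{"xyz":[-0.02,0.074,0],"roll":0,"jaw":0}]'
python3 - <<'E'
from h import *
p,d,K,T=snap('wrist','w1.png');np.savez('w1',p=p,d=d,K=K,T=T);print(env.state()['ee_pos'],env.state()['ee_rot'])
E
```

```text
time_s: 1.1
ee_pos: [452.9, 225.1, 300.4]
ee_rot: [-180.0, 0.0, 87.1]
force: [0.2, 0.1, -0.2]
gripper_width: 91.4
time_s: 2.1
ee_pos: [524.2, 204.1, 301.2]
ee_rot: [180.0, -0.0, 87.4]
force: [-0.3, 0.3, 0.3]
gripper_width: 91.0
[524.31997797 204.11519751 301.18077199] [ 1.79981793e+02 -1.81822550e-02  8.73426059e+01]
```

View pics/w1.png

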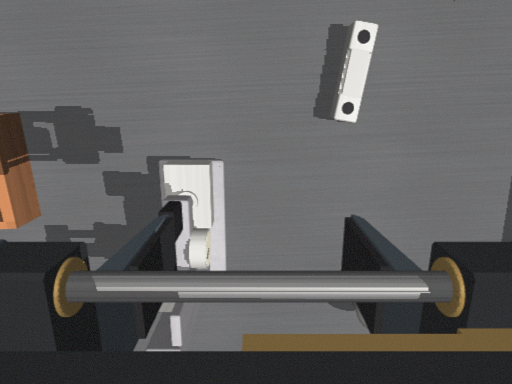

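The wrist view covers the area on the robot's side of the fingers. The anvil end shows at about (190,190), with the round foot at (185,200) and the dial at (200,248). The link is at (355,70). I'll measure from this depth image.

Run:
```python
from h import *
w=np.load('w1.npz');P=cloud(w['d'],w['K'],w['T']);Z=P[...,2]
v,u=np.mgrid[:384,:512]
def box(n,m):
    r=rect(m,P);print(n,m.sum(),np.round(r[0],1),np.round(r[1],1),round(r[2],1),'z',np.nanmedian(Z[m]).round(1), 'x',np.nanpercentile(P[m][:,0],[0,100]).round(1),'y',np.nanpercentile(P[m][:,1],[0,100]).round(1))
box('link',(v<130)&(u>320)&(u<390)&(Z>22)&(Z<40))
box('anvil',(u>140)&(u<240)&(v<240)&(Z>38)&(Z<52))
box('base',(u>140)&(u<240)&(v<270)&(Z>9)&(Z<22))
def side(lo,hi,r0,r1):
    L=[]
    for r in range(r0,r1):
        m=(Z[r]>lo)&(Z[r]<hi)&(u[r]>140)&(u[r]<240)
        if m.sum()>5: L.append((P[r][m][:,0].mean(),P[r][m][:,1].min(),P[r][m][:,1].max()))
    L=np.array(L);print('yaw from edges',[np.degrees(np.arctan(np.polyfit(L[:,0],L[:,k],1)[0])).round(2) for k in(1,2)],L.mean(0).round(1))
side(9,50,168,225)
side(38,50,168,200)
for a,b in((60,100),(100,140),(140,170)):
    m=(u>130)&(u<240)&(v<290)&(Z>a)&(Z<b)&(d:=w['d']>200)
    if m.sum()>5: box((a,b),m)
t=np.load('top0.npz');c=env.camera_params('top');Q=cloud(t['d'],c['camera_matrix'],c['cam_to_world'])
for r in range(140,200,3):print(r,[int(q) if np.isfinite(q) else -1 for q in Q[r,196:242:3,2]], int(Q[r,215,0]))
print(Q[170,196:242:3,1].round())
```

```text
link 2497 [420.9 328. ] [ 30.7 118.1] 78.4 z 29.8 x [360.9 480.3] y [302.1 352.9]
anvil 1980 [565.7 108.5] [60.3 88. ] 87.2 z 44.9 x [521.2 611. ] y [ 79.1 140.5]
base 1715 [604.7 106.5] [ 90.1 165.8] 87.1 z 14.7 x [520.7 689.6] y [ 63.2 155.1]
yaw from edges [np.float64(38.47), np.float64(-2.88)] [568.8  82.7 152.4]
yaw from edges [np.float64(17.05), np.float64(-2.61)] [548.   83.  139.1]
(60, 100) 258 [601.7 125.8] [115.9  31.9] 15.1 z 93.9 x [549.3 661.9] y [ 95.4 140.6]
(100, 140) 1879 [594.3 119.4] [93.3 41.5] 6.0 z 112.6 x [549.5 640.5] y [ 94.7 140.6]
(140, 170) 189 [565.3 114.4] [36.8 14.4] 22.7 z 148.0 x [549.9 585.1] y [102.  117.4]
140 [-3, -3, 2, 204, 198, 189, 194, 180, 1, -2, 1, 0, -4, 3, -4, -4] 664
143 [0, 1, -1, 210, 200, 165, 162, 163, 104, -4, -1, -4, 1, 0, 0, -1] 665
146 [1, 0, 2, 203, 193, 130, 126, 126, 143, 136, 140, 14, 1, 2, 0, -3] 664
149 [-1, -1, -4, 207, 184, 169, 168, 151, 138, 139, 141, 18, 11, -2, -3, 2] 644
152 [0, -2, -5, 0, 174, 158, 158, 144, 151, 136, 122, 125, 123, 124, 121, 119] 637
155 [3, 0, 1, -3, 135, 114, 121, 123, 122, 121, 118, 124, 123, 1
[... 404 characters left out ...]
9, 44, 154, 148, 111, 46, 40, 10, 13, -1, 0, -1, 0] 577
176 [2, -1, -5, 10, 41, 153, 146, 112, 44, 47, 13, 14, 0, 1, 0, -4] 569
179 [2, -2, -2, 17, 40, 150, 144, 108, 38, 43, 10, 12, -4, 0, -5, 0] 560
182 [0, -6, -2, 12, 43, 119, 126, 110, 48, 45, 18, 10, 2, -1, 0, 0] 551
185 [-5, 1, -2, 18, 42, 44, 44, 40, 43, 42, 10, 12, -2, -4, 0, -2] 553
188 [-2, 0, 0, 11, 43, 41, 43, 44, 44, 42, 13, 10, -5, -2, -2, 0] 543
191 [-1, 0, -6, 15, 41, 39, 46, 43, 44, 38, 12, 1, -1, -2, -1, 3] 533
194 [1, 0, -1, 17, 41, 42, 39, 44, 41, 40, 12, -1, -4, 3, 0, -5] 524
197 [-2, -2, 0, -1, 0, -4, -5, 3, 2, 0, -1, 2, 0, -4, 0, -3] 519
[183. 173. 162. 137. 127. 112. 102.  97.  95.  85.  77.  67.  58.  47.
  37.  27.]
```

Run:
```python
import cv2
a=cv2.imread('pics/top0.png')[115:205,190:260];b=cv2.imread('pics/scene0.png')[160:240,265:345]
import numpy as np
a=cv2.resize(a,(400,514),interpolation=2);b=cv2.resize(b,(400,400));b=cv2.copyMakeBorder(b,0,114,0,0,0)
cv2.imwrite('pics/crop1.png',np.hstack([a,b]))
```

```text
(no output)
```

View pics/crop1.png

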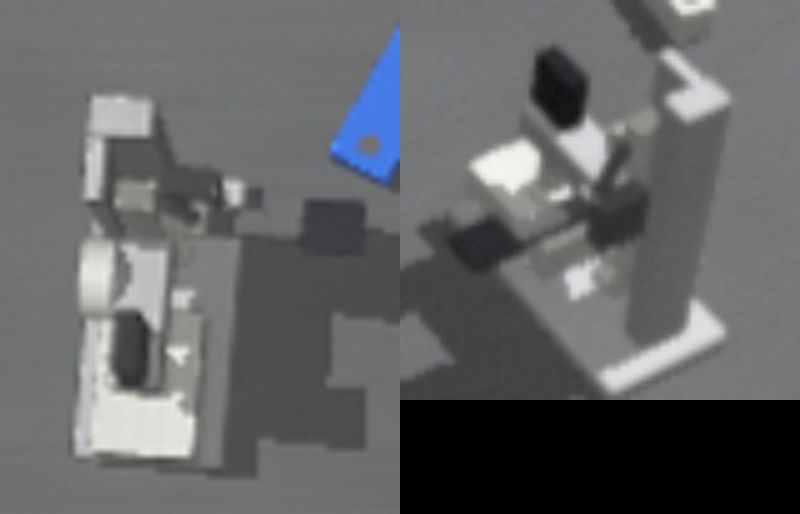

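Measured: stand origin ≈(569.7,108.3), yaw −2.8°. Load spot ≈(549.7,109.3), fin ≈(568.5,108.4,131). Now I'll grasp the fin.

```bash
python3 -m pendant '[{"xyz":[-0.05,0.025,0],"roll":0,"jaw":0},{"xyz":[-0.0935,0.0485,0.02],"roll":0,"jaw":0},{"xyz":[-0.0935,0.0485,0.06],"roll":0,"jaw":0},{"xyz":[-0.0935,0.0485,0.1],"roll":0,"jaw":0},{"xyz":[-0.0935,0.0485,0.13],"roll":0,"jaw":0},{"xyz":[-0.0935,0.0485,0.155],"roll":0,"jaw":0},{"xyz":[-0.0935,0.0485,0.17],"roll":0,"jaw":0},{"xyz":[-0.0935,0.0485,0.183],"roll":0,"jaw":0}]' 40
python3 -m pendant '[{"xyz":[0,0,0],"roll":0,"jaw":0},{"xyz":[0,0,0],"roll":0,"jaw":0.5},{"xyz":[0,0,0],"roll":0,"jaw":0.9},{"xyz":[0,0,0],"roll":0,"jaw":1},{"xyz":[0,0,0],"roll":0,"jaw":1},{"xyz":[0,0,0],"roll":0,"jaw":1},{"xyz":[0,0,0],"roll":0,"jaw":1},{"xyz":[0,0,0],"roll":0,"jaw":1}]' 40
```

```text
time_s: 3.15
ee_pos: [569.0, 108.4, 117.7]
ee_rot: [180.0, -0.0, 87.3]
force: [0.5, -0.2, -0.4]
gripper_width: 91.3
time_s: 4.15
ee_pos: [568.6, 108.4, 117.9]
ee_rot: [-180.0, -0.0, 87.3]
force: [0.0, -0.8, -0.7]
gripper_width: 24.3
```

```bash
python3 -m pendant '[{"xyz":[0,0,0],"roll":0,"jaw":1},{"xyz":[0,0,0],"roll":0,"jaw":1},{"xyz":[0,0,0],"roll":0,"jaw":1},{"xyz":[0,0,-0.01],"roll":0,"jaw":1},{"xyz":[0,0,-0.02],"roll":0,"jaw":1},{"xyz":[0,0,-0.03],"roll":0,"jaw":1},{"xyz":[0,0,-0.04],"roll":0,"jaw":1},{"xyz":[0,0,-0.05],"roll":0,"jaw":1}]' 45
```

```text
time_s: 5.15
ee_pos: [568.6, 108.1, 168.1]
ee_rot: [-180.0, 0.0, 87.3]
force: [4.4, -2.3, -14.1]
gripper_width: 15.8
```

```bash
python3 -m pendant '[{"xyz":[0,0,-0.01],"roll":0,"jaw":1},{"xyz":[0,0,-0.02],"roll":0,"jaw":1},{"xyz":[0,0,-0.03],"roll":0,"jaw":1},{"xyz":[0,0,-0.04],"roll":0,"jaw":1},{"xyz":[0,0,-0.05],"roll":0,"jaw":1},{"xyz":[0,0,-0.06],"roll":0,"jaw":1},{"xyz":[0,0,-0.068],"roll":0,"jaw":1},{"xyz":[0,0,-0.068],"roll":0,"jaw":1}]' 45
python3 -m pendant '[{"xyz":[0,0,-0.002],"roll":0,"jaw":1},{"xyz":[0,0,-0.004],"roll":0,"jaw":1},{"xyz":[0,0,-0.0055],"roll":0,"jaw":1},{"xyz":[0,0,-0.0055],"roll":0,"jaw":1},{"xyz":[0,0,-0.0055],"roll":0,"jaw":1},{"xyz":[0,0,-0.0055],"roll":0,"jaw":1},{"xyz":[0,0,-0.0055],"roll":0,"jaw":1},{"xyz":[0,0,-0.0055],"roll":0,"jaw":1}]' 45
python3 - <<'E'
from h import *
c=env.camera_params('top')
p,d,K,T=snap('top');P=cloud(d,K,T)
for r in range(146,160,3):print(r,P[r,226:270:4,2].round(0),P[r,226:270:4,1].round())
E
```

```text
time_s: 6.15
ee_pos: [568.6, 108.2, 237.8]
ee_rot: [179.9, 0.0, 87.3]
force: [1.7, -2.4, -2.3]
gripper_width: 15.9
time_s: 7.15
ee_pos: [568.6, 108.1, 241.4]
ee_rot: [-180.0, 0.0, 87.3]
force: [2.4, -4.2, -5.1]
gripper_width: 16.1
146 [138. 362.  -1.  -5.  -2.  -5.  -1.   6.   3.   3.  -2.] [ 69.  38.  53.  40.  25.  11.  -3. -17. -31. -45. -59.]
149 [139. 361. 364.  -1.   2.  -1.   3.   1.  -3.  -2.  -4.] [ 68.  38.  27.  39.  25.  11.  -3. -17. -31. -45. -59.]
152 [361. 363. 361. 124.  -4. 130. 131.  -0.   5.  -1.  -5.] [ 48.  37.  27.  31.  25.   6.  -7. -17. -31. -45. -59.]
155 [360. 362. 361. 127. 124. 134. 127.  -1.  -2.   3.  -8.] [ 47.  37.  27.  31.  18.   5.  -7. -17. -31. -45. -59.]
158 [361. 363. 361.  -5. 123. 133. 132.  -3.   1.  -1.   2.] [ 47.  37.  27.  38.  18.   5.  -7. -18. -32. -45. -59.]
```

```bash
python3 -m pendant '[{"xyz":[0,0,0.001],"roll":0,"jaw":0.95},{"xyz":[0,0,0],"roll":0,"jaw":0.7},{"xyz":[0,0,0],"roll":0,"jaw":0.4},{"xyz":[0,0,0],"roll":0,"jaw":0.2},{"xyz":[0,0,0],"roll":0,"jaw":0.2},{"xyz":[0,0,0],"roll":0,"jaw":0.2},{"xyz":[0,0,-0.02],"roll":0,"jaw":0.2},{"xyz":[0,0,-0.06],"roll":0,"jaw":0.2}]'
python3 -m pendant '[{"xyz":[0,0,-0.03],"roll":0,"jaw":0.2},{"xyz":[0,0,-0.03],"roll":0,"jaw":0.2},{"xyz":[-0.05,-0.0,-0.03],"roll":0,"jaw":0.2},{"xyz":[-0.1,-0.0,-0.03],"roll":0,"jaw":0.2},{"xyz":[-0.15,0.015,-0.03],"roll":0,"jaw":0.2},{"xyz":[-0.2,0.03,-0.03],"roll":0,"jaw":0.2},{"xyz":[-0.25,0.05,-0.03],"roll":0,"jaw":0.2},{"xyz":[-0.28,0.07,-0.03],"roll":0,"jaw":0.2}]'
python3 - <<'E'
from h import *
print(env.state()['ee_pos'],env.state()['ee_rot'])
p,d,K,T=snap('top');P=cloud(d,K,T);Z=P[...,2]
v,u=np.mgrid[:384,:512];m=(u>195)&(u<235)&(v>140)&(v<190)&(Z>210)
print('fin/dial top',np.percentile(Z[m],[5,50,90,99]).round(),m.sum(),P[m].mean(0).round())
p,d,K,T=snap('wrist','w2.png');np.savez('w2',p=p,d=d,K=K,T=T)
E
```

```text
time_s: 8.2
ee_pos: [567.7, 108.3, 300.4]
ee_rot: [-179.7, 0.0, 87.3]
force: [0.5, -0.4, 1.0]
gripper_width: 72.7
time_s: 9.2
ee_pos: [625.2, -177.0, 329.4]
ee_rot: [-179.8, -0.0, 87.2]
force: [0.1, 1.6, 0.1]
gripper_width: 73.2
[ 625.20932247 -176.97707983  329.41038408] [-1.79834305e+02 -3.22055407e-02  8.72204798e+01]
fin/dial top [220. 233. 270. 278.] 515 [601. 110. 240.]
```

View pics/w2.png

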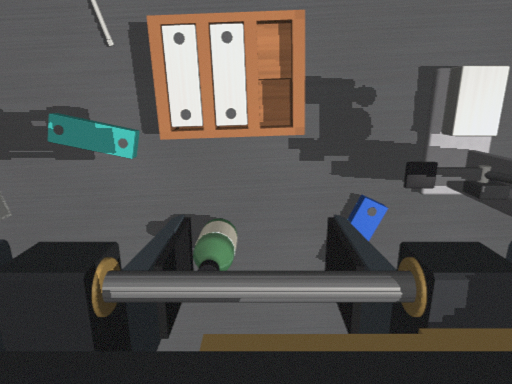

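The head hangs on the notch: its top is now at z≈271, up 120 mm. The two white plates are in the case at wrist pixels (182,75) and (229,75), which are the chosen targets. The turquoise bar is outside the case, and the third pocket is empty.

Run:
```python
from h import *
w=np.load('w2.npz');P=cloud(w['d'],w['K'],w['T']);Z=P[...,2];p=w['p']
hsv=cv2.cvtColor(p,cv2.COLOR_BGR2HSV);v,u=np.mgrid[:384,:512]
def box(n,m):
    r=rect(m,P);print(n,m.sum(),np.round(r[0],1),np.round(r[1],1),round(r[2],1),'z',np.nanmedian(Z[m]).round(1))
box('case',(v<150)&(u>135)&(u<320)&(Z>45)&(Z<60))
for a,b in((160,205),(206,248)):box('plate',(v<135)&(u>a)&(u<b)&(hsv[...,1]<60)&(hsv[...,2]>120)&(Z>45)&(Z<60))
box('bottle cap',(u>195)&(u<240)&(v>210)&(v<270)&(Z>60))
```

```text
case 14856 [ 520.9 -213.5] [189.5 147.4] 89.1 z 52.9
plate 3134 [ 517.1 -270.4] [ 41.2 121.4] 89.0 z 52.9
plate 3069 [ 519.4 -213.2] [ 39.8 120.2] 89.1 z 52.9
bottle cap 1296 [ 743.9 -247.1] [55.1 43.5] 76.0 z 91.2
```

```bash
python3 -m pendant '[{"xyz":[-0.02,-0.03,0.03],"roll":-1,"jaw":1},{"xyz":[-0.04,-0.058,0.08],"roll":-1.9,"jaw":1},{"xyz":[-0.04,-0.058,0.13],"roll":-1.9,"jaw":1},{"xyz":[-0.04,-0.058,0.18],"roll":-1.9,"jaw":1},{"xyz":[-0.04,-0.058,0.22],"roll":-1.9,"jaw":1},{"xyz":[-0.04,-0.058,0.24],"roll":-1.9,"jaw":1},{"xyz":[-0.04,-0.058,0.255],"roll":-1.9,"jaw":1},{"xyz":[-0.04,-0.058,0.262],"roll":-1.9,"jaw":1}]' 20
python3 -m pendant '[{"xyz":[0,0,0],"roll":0,"jaw":1},{"xyz":[0,0,0],"roll":0,"jaw":1},{"xyz":[0,0,0.006],"roll":0,"jaw":1},{"xyz":[0,0,0.011],"roll":0,"jaw":1},{"xyz":[0,0,0.016],"roll":0,"jaw":1},{"xyz":[0,0,0.021],"roll":0,"jaw":1},{"xyz":[0,0,0.025],"roll":0,"jaw":1},{"xyz":[0,0,0.028],"roll":0,"jaw":1}]'
```

```text
time_s: 10.3
ee_pos: [565.2, -211.2, 68.5]
ee_rot: [-179.9, -0.0, 89.3]
force: [0.3, 0.4, -0.3]
gripper_width: 0.1
time_s: 11.3
ee_pos: [565.6, -211.8, 41.5]
ee_rot: [-180.0, -0.0, 89.2]
force: [-3.0, 1.2, 11.2]
gripper_width: 0.2
```

```bash
python3 -m pendant '[{"xyz":[-0.002,0,0.002],"roll":0,"jaw":1},{"xyz":[-0.002,0,0.004],"roll":0,"jaw":1},{"xyz":[-0.002,0,0.006],"roll":0,"jaw":1},{"xyz":[-0.002,0,0.008],"roll":0,"jaw":1},{"xyz":[-0.002,0,0.009],"roll":0,"jaw":1},{"xyz":[-0.002,0,0.009],"roll":0,"jaw":1},{"xyz":[-0.002,0,0.009],"roll":0,"jaw":1},{"xyz":[-0.002,0,0.009],"roll":0,"jaw":1}]'
```

```text
time_s: 12.3
ee_pos: [566.7, -213.0, 39.8]
ee_rot: [179.8, -0.0, 89.2]
force: [-8.3, 7.4, 41.4]
gripper_width: 0.7
```

```bash
python3 -m pendant '[{"xyz":[0,0,-0.01],"roll":0,"jaw":1},{"xyz":[0,0,-0.03],"roll":0,"jaw":1},{"xyz":[0,0,-0.08],"roll":0,"jaw":1},{"xyz":[0,0.02,-0.13],"roll":0,"jaw":0.5},{"xyz":[0,0.04,-0.17],"roll":0,"jaw":0.2},{"xyz":[0,0.04,-0.19],"roll":0,"jaw":0},{"xyz":[0,0.04,-0.19],"roll":0,"jaw":0},{"xyz":[0,0.04,-0.19],"roll":0,"jaw":0}]'
python3 - <<'E'
from h import *
print(env.state()['ee_pos'],env.state()['ee_rot'])
p,d,K,T=snap('wrist','w3.png');np.savez('w3',p=p,d=d,K=K,T=T)
P=cloud(d,K,T);Z=P[...,2]
# profile along case x at pocket centre
o=np.array([519.4,-213.5]);a=np.radians(-.9);Rm=np.array([[np.cos(a),np.sin(a)],[-np.sin(a),np.cos(a)]])
L=(P[...,:2]-o)@Rm.T
for y0 in(-58,0):
  print(y0,[(x,np.nanmedian(Z[(abs(L[...,0]-x)<2.5)&(abs(L[...,1]-y0)<10)&(w:=d>50)]).round(1)) for x in range(-70,70,8)])
m=(Z>60)&(abs(L[...,1])<30)&(L[...,0]<10)&(L[...,0]>-75)
print('raised',L[m].min(0),L[m].max(0),Z[m].max(),[np.percentile(L[m&(abs(L[...,0]+k)<4)][:,1],[2,98]).round(1) for k in(20,30,40)])
E
```

```text
time_s: 13.3
ee_pos: [604.8, -214.1, 220.9]
ee_rot: [-179.9, -0.1, 89.2]
force: [-0.2, -0.4, -0.8]
gripper_width: 47.5
[ 604.84360404 -214.10748437  220.8776019 ] [-1.79854010e+02 -5.51800878e-02  8.92309700e+01]
-58 [(-70, np.float64(52.9)), (-62, np.float64(52.4)), (-54, np.float64(53.0)), (-46, np.float64(53.5)), (-38, np.float64(52.9)), (-30, np.float64(53.1)), (-22, np.float64(52.9)), (-14, np.float64(53.0)), (-6, np.float64(53.0)), (2, np.float64(53.1)), (10, np.float64(52.8)), (18, np.float64(53.0)), (26, np.float64(53.1)), (34, np.float64(52.9)), (42, np.float64(53.3)), (50, np.float64(314.3)), (58, np.float64(317.4)), (66, np.float64(45.0))]
0 [(-70, np.float64(53.0)), (-62, np.float64(44.3)), (-54, np.float64(nan)), (-46, np.float64(73.7)), (-38, np.float64(77.2)), (-30, np.float64(73.1)), (-22, np.float64(68.6)), (-14, np.float64(64.5)), (-6, np.float64(59.9)), (2, np.float64(56.0)), (10, np.float64(51.6)), (18, np.float64(47.6)), (26, np.float64(43.3)), (34, np.float64(39.3)), (42, np.float64(34.8)), (50, np.float64(314.7)), (58, np.float64(334.6)), (66, np.float64(43.6))]
raised [-51.14535505 -19.81693953] [-3.56611325 20.22750318] 80.89138972203637 [array([-19.3,  19.2]), array([-18.9,  19.4]), array([-19.3,  19.4])]
  return np.nanmean(a, axis, out=out, keepdims=keepdims)
```

```bash
python3 -m pendant '[{"xyz":[-0.0005,-0.06,0],"roll":0,"jaw":0},{"xyz":[-0.0005,-0.12,0.01],"roll":0,"jaw":0},{"xyz":[-0.0005,-0.12,0.05],"roll":0,"jaw":0},{"xyz":[-0.0005,-0.12,0.09],"roll":0,"jaw":0},{"xyz":[-0.0005,-0.12,0.12],"roll":0,"jaw":0},{"xyz":[-0.0005,-0.12,0.14],"roll":0,"jaw":0},{"xyz":[-0.0005,-0.12,0.155],"roll":0,"jaw":0},{"xyz":[-0.0005,-0.12,0.164],"roll":0,"jaw":0}]' 50
python3 -m pendant '[{"xyz":[0,0,0],"roll":0,"jaw":0.3},{"xyz":[0,0,0],"roll":0,"jaw":0.6},{"xyz":[0,0,0],"roll":0,"jaw":1},{"xyz":[0,0,0],"roll":0,"jaw":1},{"xyz":[0,0,0],"roll":0,"jaw":1},{"xyz":[0,0,0],"roll":0,"jaw":1},{"xyz":[0,0,0],"roll":0,"jaw":1},{"xyz":[0,0,0],"roll":0,"jaw":1}]' 50
```

```text
time_s: 14.35
ee_pos: [485.2, -213.0, 57.3]
ee_rot: [-179.9, -0.0, 89.2]
force: [-0.2, 0.2, -0.4]
gripper_width: 91.1
time_s: 15.35
ee_pos: [485.8, -213.3, 58.5]
ee_rot: [180.0, -0.0, 89.2]
force: [0.6, 0.2, 0.5]
gripper_width: 39.8
```

```bash
python3 -m pendant '[{"xyz":[0,0,-0.01],"roll":0,"jaw":1},{"xyz":[0,0,-0.03],"roll":0,"jaw":1},{"xyz":[0,0,-0.06],"roll":0,"jaw":1},{"xyz":[0,-0.01,-0.09],"roll":0,"jaw":1},{"xyz":[0.02,-0.02,-0.105],"roll":0,"jaw":1},{"xyz":[0.06,-0.03,-0.105],"roll":0,"jaw":1},{"xyz":[0.1,-0.04,-0.105],"roll":1,"jaw":1},{"xyz":[0.14,-0.0405,-0.105],"roll":2,"jaw":1}]' 50
python3 -m pendant '[{"xyz":[0.04,0,0],"roll":0,"jaw":1},{"xyz":[0.08,0,0],"roll":0,"jaw":1},{"xyz":[0.12,0,0],"roll":0,"jaw":1},{"xyz":[0.15,0,0],"roll":0,"jaw":1},{"xyz":[0.17,0,0],"roll":0,"jaw":1},{"xyz":[0.184,0.006,0],"roll":0,"jaw":1},{"xyz":[0.184,0.006,0],"roll":0,"jaw":1},{"xyz":[0.184,0.006,0],"roll":0,"jaw":1}]' 50
python3 - <<'E'
from h import *
mv((503.1,111.6,100));print(env.state()['gripper_width'])
p,d,K,T=snap('scene','s1.png')
cv2.imwrite('pics/s1c.png',cv2.resize(p[120:250,220:420],(800,520)))
E
```

```text
time_s: 16.35
ee_pos: [445.7, -71.6, 163.6]
ee_rot: [-179.9, -0.0, 87.2]
force: [0.7, -0.9, -2.4]
gripper_width: 39.8
time_s: 17.35
ee_pos: [461.8, 110.1, 163.3]
ee_rot: [-180.0, 0.0, 87.2]
force: [0.3, -0.5, -2.4]
gripper_width: 39.6
shift m [0.0035 0.0412 0.0633] yaw now [-1.79960629e+02  3.16152742e-02  8.72082148e+01] [461.8 110.1 163.3]
39.64004340292885
```

View pics/s1c.png

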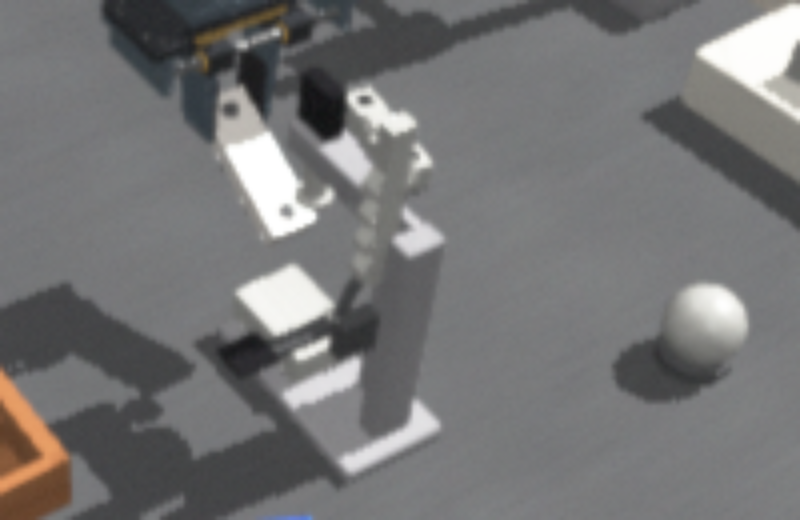

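The head is up, and the plate is gripped at its near end with its far end tilted down towards the anvil. I'll slide it in and press it flat.

```bash
python3 -m pendant '[{"xyz":[0.0035,0.01,0.02],"roll":0,"jaw":1},{"xyz":[0.0035,0.025,0.045],"roll":0,"jaw":1},{"xyz":[0.0035,0.041,0.055],"roll":0,"jaw":1},{"xyz":[0.0035,0.041,0.065],"roll":0,"jaw":1},{"xyz":[0.0035,0.041,0.072],"roll":0,"jaw":1},{"xyz":[0.0035,0.041,0.079],"roll":0,"jaw":1},{"xyz":[0.0035,0.041,0.086],"roll":0,"jaw":1},{"xyz":[0.0035,0.041,0.093],"roll":0,"jaw":1}]' 30
python3 -m pendant '[{"xyz":[0,0,0.007],"roll":0,"jaw":1},{"xyz":[0,0,0.013],"roll":0,"jaw":1},{"xyz":[0,0,0.018],"roll":0,"jaw":1},{"xyz":[0,0,0.022],"roll":0,"jaw":1},{"xyz":[0,0,0.024],"roll":0,"jaw":1},{"xyz":[0,0,0.025],"roll":0,"jaw":1},{"xyz":[0,0,0.025],"roll":0,"jaw":1},{"xyz":[0,0,0.025],"roll":0,"jaw":1}]' 20
python3 - <<'E'
from h import *
print(env.state()['force'])
E
```

```text
time_s: 18.4
ee_pos: [501.6, 112.3, 71.3]
ee_rot: [-179.9, -0.0, 87.2]
force: [-5.1, 0.2, 3.3]
gripper_width: 40.1
time_s: 19.4
ee_pos: [503.0, 112.3, 47.1]
ee_rot: [180.0, -0.0, 87.2]
force: [-6.9, -0.5, 14.6]
gripper_width: 39.7
[-6.86517995 -0.45026727 14.61902744]
```

```bash
python3 -m pendant '[{"xyz":[0,0,0],"roll":0,"jaw":0.5},{"xyz":[0,0,0],"roll":0,"jaw":0.3},{"xyz":[0,0,0],"roll":0,"jaw":0},{"xyz":[0,0,0],"roll":0,"jaw":0},{"xyz":[0,-0.02,-0.01],"roll":0,"jaw":0},{"xyz":[0,-0.05,-0.04],"roll":0,"jaw":0},{"xyz":[0,-0.05,-0.1],"roll":0,"jaw":0},{"xyz":[0,-0.05,-0.16],"roll":0,"jaw":0}]'
python3 -m pendant '[{"xyz":[0,0,-0.06],"roll":0,"jaw":0},{"xyz":[-0.01,0.01,-0.12],"roll":0,"jaw":0},{"xyz":[-0.02,0.05,-0.14],"roll":0,"jaw":0},{"xyz":[-0.03,0.09,-0.14],"roll":0,"jaw":0},{"xyz":[-0.03,0.11,-0.14],"roll":0,"jaw":0},{"xyz":[-0.03,0.11,-0.14],"roll":0,"jaw":0},{"xyz":[-0.03,0.11,-0.14],"roll":0,"jaw":0},{"xyz":[-0.03,0.11,-0.14],"roll":0,"jaw":0}]'
python3 - <<'E'
from h import *
print(env.state()['ee_pos'],env.state()['ee_rot'])
p,d,K,T=snap('wrist','w4.png');np.savez('w4',p=p,d=d,K=K,T=T)
E
```

```text
time_s: 20.4
ee_pos: [452.5, 114.6, 206.9]
ee_rot: [-180.0, 0.0, 87.2]
force: [1.0, 0.1, -0.5]
gripper_width: 91.3
time_s: 21.4
ee_pos: [560.7, 79.6, 345.8]
ee_rot: [180.0, -0.0, 87.3]
force: [0.2, 0.3, -0.2]
gripper_width: 91.0
[560.68956572  79.61739949 345.84560262] [ 1.79986638e+02 -9.74057151e-03  8.72611942e+01]
```

View pics/w4.png

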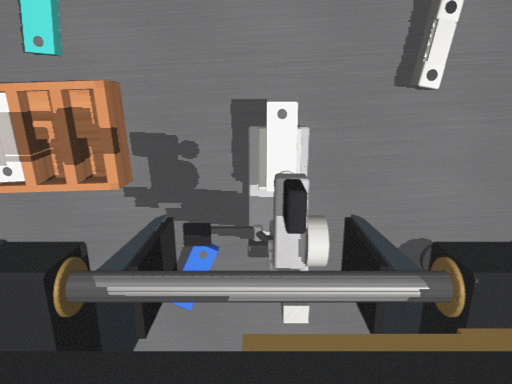

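The plate lies along the anvil at (282,140), the fin is at (294,205), and the link is still at (437,42).

```bash
cat > meas.py <<'E'
from h import *
def stack(w,zt,half=60,wid=20,ulo=230,uhi=325,vhi=175):
    P=cloud(w['d'],w['K'],w['T']);Z=P[...,2];v,u=np.mgrid[:384,:512]
    o=np.array([569.7,108.3]);a=np.radians(-2.8);Rm=np.array([[np.cos(a),np.sin(a)],[-np.sin(a),np.cos(a)]])
    L=(P[...,:2]-o)@Rm.T
    m=(abs(Z-zt)<5)&(u>ulo)&(u<uhi)&(v<vhi)&(abs(L[...,1])<45)&(L[...,0]>-130)
    r=rect(m,P);q=L[m];A=np.c_[q,np.ones(len(q))];c=np.linalg.lstsq(A,Z[m],rcond=None)[0]
    xs=q[:,0];e=[(k,np.percentile(q[abs(xs-k)<4][:,1],[1,99]).round(1)) for k in range(-70,-20,12) if (abs(xs-k)<4).sum()>10]
    print('n',m.sum(),'rect',np.round(r[0],1),np.round(r[1],1),round(r[2],1),'near end x',np.percentile(xs,.3).round(1),'-> centre x',(np.percentile(xs,.3)+half).round(1),'(want -20)\nz med',np.median(Z[m]).round(1),'slope',c[:2].round(3),'edges',e)
    ak=(abs(Z-45)<2)&(abs(L[...,1])<40)&(L[...,0]>-60)&(L[...,0]<0)&(v<vhi)
    if ak.sum()>20:print('anvil',L[ak].min(0).round(1),L[ak].max(0).round(1))
E
python3 - <<'E'
from meas import *
stack(np.load('w4.npz'),65)
w=np.load('w4.npz');P=cloud(w['d'],w['K'],w['T']);Z=P[...,2];v,u=np.mgrid[:384,:512]
m=(u>400)&(v<100)&(Z>20)&(Z<40);r=rect(m,P);print('link',r)
E
```

```text
n 2143 rect [535.3 110.9] [40.  94.9] 87.3 near end x -81.9 -> centre x -21.9 (want -20)
z med 65.0 slope [-0.     0.002] edges [(-70, array([-19.2,  19.6])), (-58, array([-19.2,  20.1])), (-46, array([-19.1,  20.6])), (-34, array([-19. ,  19.5])), (-22, array([-18.9,  19.9]))]
anvil [-47.3 -29.7] [-0.  29.7]
link ((424.5629577636719, 327.05914306640625), (31.695714950561523, 110.93991088867188), 77.89060974121094)
```

```bash
python3 -m pendant '[{"xyz":[-0.04,0,0],"roll":0,"jaw":0.5},{"xyz":[-0.09,0.005,0],"roll":0,"jaw":1},{"xyz":[-0.14,0.01,0],"roll":0,"jaw":1},{"xyz":[-0.19,0.015,0.02],"roll":-1,"jaw":1},{"xyz":[-0.24,0.02,0.06],"roll":-1.9,"jaw":1},{"xyz":[-0.29,0.0205,0.1],"roll":-1.9,"jaw":1},{"xyz":[-0.33,0.0205,0.14],"roll":-1.9,"jaw":1},{"xyz":[-0.351,0.0205,0.18],"roll":-1.9,"jaw":1}]' 20
python3 -m pendant '[{"xyz":[0,0,0.02],"roll":0,"jaw":1},{"xyz":[0,0,0.05],"roll":0,"jaw":1},{"xyz":[0,0,0.075],"roll":0,"jaw":1},{"xyz":[0,0,0.09],"roll":0,"jaw":1},{"xyz":[0,0,0.1],"roll":0,"jaw":1},{"xyz":[0,0,0.1],"roll":0,"jaw":1},{"xyz":[0,0,0.1],"roll":0,"jaw":1},{"xyz":[0,0,0.1],"roll":0,"jaw":1}]'
```

```text
time_s: 22.45
ee_pos: [564.4, -274.0, 164.4]
ee_rot: [180.0, 0.0, 89.0]
force: [0.8, 0.4, 0.2]
gripper_width: 14.2
time_s: 23.45
ee_pos: [565.6, -272.4, 66.3]
ee_rot: [179.9, 0.0, 89.1]
force: [0.3, -0.3, -0.7]
gripper_width: 0.6
```

```bash
python3 -m pendant '[{"xyz":[0,0,0.006],"roll":0,"jaw":1},{"xyz":[0,0,0.011],"roll":0,"jaw":1},{"xyz":[0,0,0.015],"roll":0,"jaw":1},{"xyz":[0,0,0.019],"roll":0,"jaw":1},{"xyz":[0,0,0.022],"roll":0,"jaw":1},{"xyz":[0,0,0.025],"roll":0,"jaw":1},{"xyz":[0,0,0.028],"roll":0,"jaw":1},{"xyz":[0,0,0.03],"roll":0,"jaw":1}]'
python3 -m pendant '[{"xyz":[0,0,-0.01],"roll":0,"jaw":1},{"xyz":[0,0,-0.03],"roll":0,"jaw":1},{"xyz":[0,0,-0.08],"roll":0,"jaw":1},{"xyz":[0,0.02,-0.13],"roll":0,"jaw":0.5},{"xyz":[0,0.04,-0.17],"roll":0,"jaw":0.2},{"xyz":[0,0.04,-0.19],"roll":0,"jaw":0},{"xyz":[0,0.04,-0.19],"roll":0,"jaw":0},{"xyz":[0,0.04,-0.19],"roll":0,"jaw":0}]'
python3 - <<'E'
from h import *
p,d,K,T=snap('wrist');P=cloud(d,K,T);Z=P[...,2]
o=np.array([519.4,-213.5]);a=np.radians(-.9);Rm=np.array([[np.cos(a),np.sin(a)],[-np.sin(a),np.cos(a)]])
L=(P[...,:2]-o)@Rm.T
print([(x,np.median(Z[(abs(L[...,0]-x)<2.5)&(abs(L[...,1]+58)<10)&(d>50)]).round(1)) for x in range(-46,46,8)])
m=(Z>60)&(abs(L[...,1]+58)<30)&(L[...,0]<10)&(L[...,0]>-75)
print('raised',L[m].min(0),L[m].max(0),Z[m].max())
g=o+Rm.T@np.array([-35,-58]);print(g);mv((g[0],g[1],56))
E
```

```text
time_s: 24.45
ee_pos: [566.0, -272.6, 39.8]
ee_rot: [179.8, 0.1, 89.1]
force: [-4.9, 3.7, 29.6]
gripper_width: 0.3
time_s: 25.45
ee_pos: [604.2, -272.5, 223.8]
ee_rot: [-179.9, -0.1, 89.1]
force: [-0.6, 1.2, -0.3]
gripper_width: 47.7
[(-46, np.float64(75.2)), (-38, np.float64(77.5)), (-30, np.float64(73.5)), (-22, np.float64(68.8)), (-14, np.float64(64.8)), (-6, np.float64(60.2)), (2, np.float64(56.1)), (10, np.float64(51.4)), (18, np.float64(47.4)), (26, np.float64(43.1)), (34, np.float64(38.7)), (42, np.float64(34.6))]
raised [-52.06423483 -77.7604686 ] [ -3.36294886 -37.82594896] 82.16953297766383
[ 483.49329346 -270.94308858]
shift m [-0.0006 -0.1202  0.168 ] yaw now [-1.79829728e+02 -8.05535034e-02  8.91236860e+01] [ 604.2 -272.5  223.6]
```

```bash
python3 -m pendant '[{"xyz":[-0.0005,-0.06,0],"roll":0,"jaw":0},{"xyz":[-0.0005,-0.12,0.01],"roll":0,"jaw":0},{"xyz":[-0.0005,-0.12,0.05],"roll":0,"jaw":0},{"xyz":[-0.0005,-0.12,0.09],"roll":0,"jaw":0},{"xyz":[-0.0005,-0.12,0.12],"roll":0,"jaw":0},{"xyz":[-0.0005,-0.12,0.14],"roll":0,"jaw":0},{"xyz":[-0.0005,-0.12,0.155],"roll":0,"jaw":0},{"xyz":[-0.0005,-0.12,0.165],"roll":0,"jaw":0}]' 50
python3 -m pendant '[{"xyz":[0,0,0],"roll":0,"jaw":0.3},{"xyz":[0,0,0],"roll":0,"jaw":0.6},{"xyz":[0,0,0],"roll":0,"jaw":1},{"xyz":[0,0,0],"roll":0,"jaw":1},{"xyz":[0,0,0],"roll":0,"jaw":1},{"xyz":[0,0,0],"roll":0,"jaw":1},{"xyz":[0,0,0],"roll":0,"jaw":1},{"xyz":[0,0,0],"roll":0,"jaw":1}]' 50
python3 -m pendant '[{"xyz":[0,0,-0.01],"roll":0,"jaw":1},{"xyz":[0,0,-0.03],"roll":0,"jaw":1},{"xyz":[0,0,-0.06],"roll":0,"jaw":1},{"xyz":[0,-0.01,-0.09],"roll":0,"jaw":1},{"xyz":[0.02,-0.02,-0.115],"roll":0,"jaw":1},{"xyz":[0.06,-0.03,-0.115],"roll":0,"jaw":1},{"xyz":[0.1,-0.04,-0.115],"roll":1,"jaw":1},{"xyz":[0.14,-0.0405,-0.115],"roll":1.9,"jaw":1}]' 50
python3 - <<'E'
from h import *
mv((462,113.6,165))
E
```

```text
time_s: 26.5
ee_pos: [484.6, -271.2, 59.3]
ee_rot: [-179.9, -0.0, 89.1]
force: [1.0, -0.5, 0.5]
gripper_width: 91.2
time_s: 27.5
ee_pos: [485.2, -271.5, 60.5]
ee_rot: [180.0, 0.0, 89.1]
force: [-0.2, -0.0, 1.6]
gripper_width: 39.4
time_s: 28.5
ee_pos: [445.4, -129.5, 175.6]
ee_rot: [-179.9, -0.0, 87.2]
force: [1.0, -0.3, -2.4]
gripper_width: 39.8
shift m [0.2437 0.0046 0.0107] yaw now [-1.79942965e+02 -2.28496475e-02  8.71571937e+01] [ 445.4 -129.5  175.6]
```

```bash
python3 -m pendant '[{"xyz":[0.04,0,0],"roll":0,"jaw":1},{"xyz":[0.08,0,0],"roll":0,"jaw":1},{"xyz":[0.12,0,0],"roll":0,"jaw":1},{"xyz":[0.16,0,0],"roll":0,"jaw":1},{"xyz":[0.2,0,0],"roll":0,"jaw":1},{"xyz":[0.23,0.003,0],"roll":0,"jaw":1},{"xyz":[0.2425,0.0045,0],"roll":0,"jaw":1},{"xyz":[0.2425,0.0045,0.005],"roll":0,"jaw":1}]' 50
python3 - <<'E'
from h import *
mv((505,112,112));print(env.state()['force'])
E
```

```text
time_s: 29.5
ee_pos: [463.0, 111.3, 170.5]
ee_rot: [180.0, 0.0, 87.3]
force: [-0.2, 0.6, -2.8]
gripper_width: 39.5
shift m [0.0027 0.0419 0.0585] yaw now [1.79975859e+02 1.72603078e-02 8.73077722e+01] [463.  111.3 170.5]
[-0.21332528  0.5711044  -2.84871685]
```

```bash
python3 -m pendant '[{"xyz":[0.0027,0.01,0.015],"roll":0,"jaw":1},{"xyz":[0.0027,0.025,0.035],"roll":0,"jaw":1},{"xyz":[0.0027,0.042,0.045],"roll":0,"jaw":1},{"xyz":[0.0027,0.042,0.052],"roll":0,"jaw":1},{"xyz":[0.0027,0.042,0.059],"roll":0,"jaw":1},{"xyz":[0.0027,0.042,0.066],"roll":0,"jaw":1},{"xyz":[0.0027,0.042,0.073],"roll":0,"jaw":1},{"xyz":[0.0027,0.042,0.08],"roll":0,"jaw":1}]' 30
python3 -m pendant '[{"xyz":[0,0,0.006],"roll":0,"jaw":1},{"xyz":[0,0,0.011],"roll":0,"jaw":1},{"xyz":[0,0,0.015],"roll":0,"jaw":1},{"xyz":[0,0,0.018],"roll":0,"jaw":1},{"xyz":[0,0,0.021],"roll":0,"jaw":1},{"xyz":[0,0,0.023],"roll":0,"jaw":1},{"xyz":[0,0,0.0235],"roll":0,"jaw":1},{"xyz":[0,0,0.0235],"roll":0,"jaw":1}]' 20
```

```text
time_s: 30.5
ee_pos: [503.7, 111.8, 91.1]
ee_rot: [-179.9, -0.0, 87.2]
force: [-4.6, 0.6, 4.8]
gripper_width: 39.7
time_s: 31.5
ee_pos: [505.0, 111.8, 69.8]
ee_rot: [180.0, -0.0, 87.2]
force: [-8.3, -2.1, 22.8]
gripper_width: 40.0
```

```bash
python3 -m pendant '[{"xyz":[0,0,0],"roll":0,"jaw":0.5},{"xyz":[0,0,0],"roll":0,"jaw":0.3},{"xyz":[0,0,0],"roll":0,"jaw":0},{"xyz":[0,0,0],"roll":0,"jaw":0},{"xyz":[0,-0.02,-0.01],"roll":0,"jaw":0},{"xyz":[0,-0.05,-0.04],"roll":0,"jaw":0},{"xyz":[0,-0.05,-0.1],"roll":0,"jaw":0},{"xyz":[0,-0.05,-0.16],"roll":0,"jaw":0}]'
python3 -m pendant '[{"xyz":[0,0,-0.06],"roll":0,"jaw":0},{"xyz":[-0.01,0.01,-0.1],"roll":0,"jaw":0},{"xyz":[-0.01,0.05,-0.12],"roll":0,"jaw":0},{"xyz":[0.01,0.09,-0.12],"roll":0,"jaw":0},{"xyz":[0.01,0.11,-0.12],"roll":0,"jaw":0},{"xyz":[0.01,0.11,-0.12],"roll":0,"jaw":0},{"xyz":[0.01,0.11,-0.12],"roll":0,"jaw":0},{"xyz":[0.01,0.11,-0.12],"roll":0,"jaw":0}]'
python3 - <<'E'
from meas import *
print(env.state()['ee_pos'],env.state()['ee_rot'])
p,d,K,T=snap('wrist','w5.png');w=dict(p=p,d=d,K=K,T=T);np.savez('w5',**w)
stack(w,85,ulo=150,uhi=330)
stack(w,65,ulo=150,uhi=330)
p,d,K,T=snap('top');P=cloud(d,K,T);Z=P[...,2];v,u=np.mgrid[:384,:512]
m=(u>130)&(u<170)&(v>195)&(v<255)&(Z>15)&(Z<45);print('link top cam',rect(m,P),np.median(Z[m]))
E
```

```text
time_s: 32.5
ee_pos: [454.4, 114.2, 228.3]
ee_rot: [-180.0, 0.0, 87.2]
force: [0.5, 0.6, -0.6]
gripper_width: 91.2
time_s: 33.5
ee_pos: [564.5, 118.8, 347.4]
ee_rot: [180.0, -0.0, 87.2]
force: [0.2, -0.2, -1.0]
gripper_width: 91.4
[564.51606102 118.83011697 347.41306876] [ 1.79984242e+02 -1.37067534e-02  8.72371679e+01]
n 2155 rect [535.4 110.2] [39.5 91.5] 87.6 near end x -80.0 -> centre x -20.0 (want -20)
z med 85.0 slope [-0.001  0.001] edges [(-70, array([-18.9,  19.7])), (-58, array([-19. ,  19.8])), (-46, array([-19.3,  19.9])), (-34, array([-18.2,  20. ])), (-22, array([-18.4,  20.1]))]
anvil [-46.6 -29.9] [-0.4 29.6]
n 59 rect [488.1 113. ] [38.8  1.2] 87.3 near end x -82.4 -> centre x -22.4 (want -20)
z med 64.3 slope [1.228 0.002] edges []
anvil [-46.6 -29.9] [-0.4 29.6]
link top cam ((389.3672790527344, 336.3721923828125), (33.43421173095703, 51.90933609008789), 75.27352142333984) 27.922570909693263
```

View pics/w5.png

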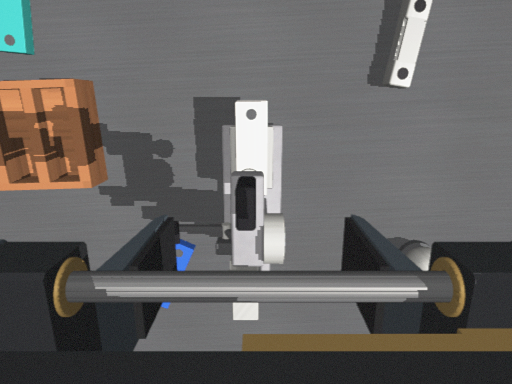

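```bash
python3 -m pendant '[{"xyz":[0.05,-0.01,0],"roll":0,"jaw":0},{"xyz":[0.1,-0.03,0],"roll":3,"jaw":0},{"xyz":[0.15,-0.06,0.03],"roll":6,"jaw":0},{"xyz":[0.19,-0.09,0.08],"roll":8.8,"jaw":0},{"xyz":[0.206,-0.1045,0.11],"roll":8.8,"jaw":0},{"xyz":[0.206,-0.1045,0.127],"roll":8.8,"jaw":0},{"xyz":[0.206,-0.1045,0.127],"roll":8.8,"jaw":0},{"xyz":[0.206,-0.1045,0.127],"roll":8.8,"jaw":0}]'
python3 - <<'E'
from h import *
p,d,K,T=snap('wrist','w6.png');P=cloud(d,K,T);Z=P[...,2]
m=(Z>20)&(Z<38)&(P[...,1]>260)&(P[...,1]<400)&(P[...,0]<480)
r=rect(m,P);print(m.sum(),r,np.median(Z[m]));v,u=np.nonzero(m);print(u.min(),u.max(),v.min(),v.max())
mv((380,336,100))
E
```

```text
time_s: 34.6
ee_pos: [471.6, 329.8, 221.2]
ee_rot: [179.9, -0.1, 78.4]
force: [0.4, 0.1, -0.7]
gripper_width: 90.9
3208 ((421.2835693359375, 327.9167175292969), (29.8019962310791, 118.00186157226562), 78.54470825195312) 29.775759936788518
232 261 68 181
shift m [-0.0126 -0.0914  0.1212] yaw now [ 1.79890927e+02 -1.14553688e-01  7.83909637e+01] [471.8 329.7 221.4]
```

```bash
python3 -m pendant '[{"xyz":[-0.0125,-0.05,0.03],"roll":0,"jaw":0},{"xyz":[-0.0125,-0.092,0.07],"roll":0,"jaw":0},{"xyz":[-0.0125,-0.092,0.11],"roll":0,"jaw":0},{"xyz":[-0.0125,-0.092,0.15],"roll":0,"jaw":0},{"xyz":[-0.0125,-0.092,0.18],"roll":0,"jaw":0},{"xyz":[-0.0125,-0.092,0.2],"roll":0,"jaw":0},{"xyz":[-0.0125,-0.092,0.212],"roll":0,"jaw":0},{"xyz":[-0.0125,-0.092,0.214],"roll":0,"jaw":0}]' 50
python3 - <<'E'
from h import *
mv((379.2,336.4,7))
E
python3 -m pendant '[{"xyz":[0,0,0],"roll":0,"jaw":0.4},{"xyz":[0,0,0],"roll":0,"jaw":0.8},{"xyz":[0,0,0],"roll":0,"jaw":1},{"xyz":[0,0,0],"roll":0,"jaw":1},{"xyz":[0,0,0],"roll":0,"jaw":1},{"xyz":[0,0,0],"roll":0,"jaw":1},{"xyz":[0,0,0],"roll":0,"jaw":1},{"xyz":[0,0,0],"roll":0,"jaw":1}]' 50
```

```text
time_s: 35.65
ee_pos: [378.8, 336.0, 6.1]
ee_rot: [180.0, -0.0, 78.4]
force: [0.9, -0.3, -0.3]
gripper_width: 91.5
shift m [ 0.0005  0.0003 -0.0009] yaw now [ 1.79987376e+02 -2.46395171e-02  7.83998512e+01] [378.8 336.    6.1]
time_s: 36.65
ee_pos: [378.4, 336.0, 6.0]
ee_rot: [180.0, -0.0, 78.4]
force: [-0.7, 1.2, 1.2]
gripper_width: 29.4
```

```bash
python3 -m pendant '[{"xyz":[0,0,-0.01],"roll":0,"jaw":1},{"xyz":[0,0,-0.04],"roll":0,"jaw":1},{"xyz":[-0.01,0,-0.08],"roll":0,"jaw":1},{"xyz":[-0.04,0.01,-0.104],"roll":0,"jaw":1},{"xyz":[-0.08,0.03,-0.104],"roll":-2,"jaw":1},{"xyz":[-0.12,0.05,-0.104],"roll":-4.5,"jaw":1},{"xyz":[-0.16,0.07,-0.104],"roll":-7,"jaw":1},{"xyz":[-0.19,0.085,-0.104],"roll":-8.8,"jaw":1}]' 50
python3 -m pendant '[{"xyz":[-0.01,0.004,0],"roll":0,"jaw":1},{"xyz":[-0.0155,0.004,0],"roll":0,"jaw":1},{"xyz":[-0.0155,0.004,0],"roll":0,"jaw":1},{"xyz":[-0.0155,0.004,0],"roll":0,"jaw":1},{"xyz":[-0.0155,0.004,0],"roll":0,"jaw":1},{"xyz":[-0.0155,0.004,0],"roll":0,"jaw":1},{"xyz":[-0.0155,0.004,0],"roll":0,"jaw":1},{"xyz":[-0.0155,0.004,0],"roll":0,"jaw":1}]' 50
python3 - <<'E'
from h import *
mv((506.4,111.4,91.5))
p,d,K,T=snap('scene','s2.png')
cv2.imwrite('pics/s2c.png',cv2.resize(p[120:250,220:420],(800,520)))
p,d,K,T=snap('top');P=cloud(d,K,T);Z=P[...,2];v,u=np.mgrid[:384,:512];m=(u>195)&(u<235)&(v>140)&(v<190)&(Z>210)
print('fin top',np.percentile(Z[m],[90,99]).round())
E
```

```text
time_s: 37.65
ee_pos: [423.3, 131.0, 110.4]
ee_rot: [-180.0, 0.0, 87.2]
force: [0.7, 0.9, -1.8]
gripper_width: 29.5
time_s: 38.65
ee_pos: [426.7, 117.1, 109.9]
ee_rot: [-180.0, -0.0, 87.2]
force: [-0.5, 0.4, -2.2]
gripper_width: 29.9
shift m [-0.0018  0.0798  0.0184] yaw now [-1.79997764e+02 -2.87592869e-03  8.72390571e+01] [426.7 117.1 109.9]
fin top [271. 463.]
```

View pics/s2c.png

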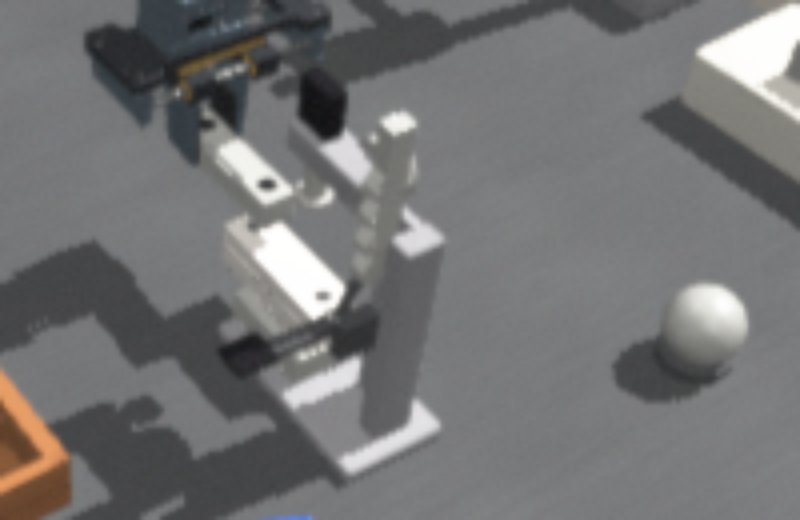

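The plates are stacked with the head up, and the link is held level in front of the foot. I'll slide it in.

```bash
python3 -m pendant '[{"xyz":[-0.0018,0.02,0],"roll":0,"jaw":1},{"xyz":[-0.0018,0.04,0],"roll":0,"jaw":1},{"xyz":[-0.0018,0.06,0],"roll":0,"jaw":1},{"xyz":[-0.0018,0.0785,0],"roll":0,"jaw":1},{"xyz":[-0.0018,0.08,0.005],"roll":0,"jaw":1},{"xyz":[-0.0018,0.08,0.01],"roll":0,"jaw":1},{"xyz":[-0.0018,0.08,0.014],"roll":0,"jaw":1},{"xyz":[-0.0018,0.08,0.016],"roll":0,"jaw":1}]' 50
python3 -m pendant '[{"xyz":[0,0,0.001],"roll":0,"jaw":1},{"xyz":[0,0,0.002],"roll":0,"jaw":1},{"xyz":[0,0,0.003],"roll":0,"jaw":1},{"xyz":[0,0,0.004],"roll":0,"jaw":1},{"xyz":[0,0,0.004],"roll":0,"jaw":1},{"xyz":[0,0,0.004],"roll":0,"jaw":1},{"xyz":[0,0,0.004],"roll":0,"jaw":1},{"xyz":[0,0,0.004],"roll":0,"jaw":1}]' 25
```

```text
time_s: 39.75
ee_pos: [505.8, 111.4, 93.6]
ee_rot: [-180.0, 0.0, 87.2]
force: [0.6, 0.0, -1.9]
gripper_width: 29.9
time_s: 40.75
ee_pos: [506.7, 111.4, 90.9]
ee_rot: [180.0, -0.0, 87.2]
force: [-2.2, 0.2, 5.2]
gripper_width: 29.6
```

```bash
python3 -m pendant '[{"xyz":[0,0,0],"roll":0,"jaw":0.6},{"xyz":[0,0,0],"roll":0,"jaw":0.3},{"xyz":[0,0,0],"roll":0,"jaw":0},{"xyz":[0,0,0],"roll":0,"jaw":0},{"xyz":[0,-0.02,-0.01],"roll":0,"jaw":0},{"xyz":[0,-0.05,-0.04],"roll":0,"jaw":0},{"xyz":[0,-0.05,-0.1],"roll":0,"jaw":0},{"xyz":[0,-0.05,-0.16],"roll":0,"jaw":0}]'
python3 -m pendant '[{"xyz":[0,0,-0.06],"roll":0,"jaw":0},{"xyz":[-0.01,0.01,-0.1],"roll":0,"jaw":0},{"xyz":[-0.01,0.05,-0.1],"roll":0,"jaw":0},{"xyz":[0.01,0.09,-0.1],"roll":0,"jaw":0},{"xyz":[0.01,0.11,-0.1],"roll":0,"jaw":0},{"xyz":[0.01,0.11,-0.1],"roll":0,"jaw":0},{"xyz":[0.01,0.11,-0.1],"roll":0,"jaw":0},{"xyz":[0.01,0.11,-0.1],"roll":0,"jaw":0}]'
python3 - <<'E'
from meas import *
p,d,K,T=snap('wrist','w7.png');w=dict(p=p,d=d,K=K,T=T);np.savez('w7',**w)
stack(w,115,half=59,ulo=150,uhi=330)
stack(w,85,ulo=150,uhi=330)
P=cloud(d,K,T);c=(P[...,2]>250)&(P[...,2]<300)&(d>60);print('fin top',np.median(P[...,2][c]),P[c].mean(0).round(0) if c.any() else 0)
b=np.array([639.5,-0.2]);mv((b[0],b[1],300))
E
```

```text
time_s: 41.75
ee_pos: [455.9, 113.7, 251.5]
ee_rot: [-180.0, 0.0, 87.2]
force: [0.4, 0.3, -0.4]
gripper_width: 91.2
time_s: 42.75
ee_pos: [566.1, 118.4, 350.5]
ee_rot: [180.0, -0.0, 87.2]
force: [0.1, -0.4, -0.9]
gripper_width: 90.9
n 1567 rect [531.1 110. ] [29.  77.6] 87.4 near end x -77.4 -> centre x -18.4 (want -20)
z med 114.8 slope [-0.015  0.005] edges [(-70, array([-13.9,  14.1])), (-58, array([-14.2,  14.2])), (-46, array([-14.4,  14.3])), (-34, array([-14.6,  14.3])), (-22, array([-13.6,  14.4]))]
anvil [-47.3 -29.8] [-0.  29.3]
n 492 rect [536.6 110.2] [39.5 92.8] 87.3 near end x -79.6 -> centre x -19.6 (want -20)
z med 84.9 slope [0. 0.] edges [(-70, array([-19.5,  19.4])), (-58, array([-18.3,  19.5])), (-46, array([-18.5,  19.6])), (-34, array([-18.8,  19.7])), (-22, array([-18.9,  19.8]))]
anvil [-47.3 -29.8] [-0.  29.3]
fin top 271.41444136585795 [586. 108. 275.]
shift m [-0.1149  0.0789  0.0506] yaw now [ 1.79963482e+02 -1.66674696e-02  8.72361727e+01] [566.2 118.4 350.6]
```

View pics/w7.png

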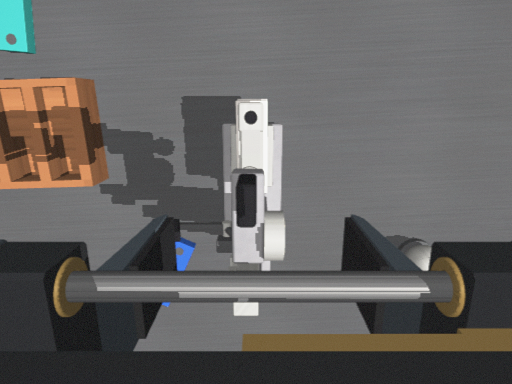

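Run:
```python
from h import *
s=env.state();print(s['qpos'].round(1),s['ee_rot'])
```

```text
[ 10.7  15.8  74.    0.   90.2 -76.6] [ 1.79963482e+02 -1.66674696e-02  8.72361727e+01]
```

```bash
python3 -m pendant '[{"xyz":[-0.04,0,0],"roll":-8,"jaw":0.5},{"xyz":[-0.08,0.02,0],"roll":-16,"jaw":1},{"xyz":[-0.11,0.045,0],"roll":-24,"jaw":1},{"xyz":[-0.127,0.07,0],"roll":-32,"jaw":1},{"xyz":[-0.127,0.079,0],"roll":-40,"jaw":1},{"xyz":[-0.127,0.079,0.0],"roll":-48,"jaw":1},{"xyz":[-0.127,0.079,0.02],"roll":-51,"jaw":1},{"xyz":[-0.127,0.079,0.05],"roll":-51,"jaw":1}]' 20
python3 -m pendant '[{"xyz":[0,0,0],"roll":0,"jaw":1},{"xyz":[0,0,0.03],"roll":0,"jaw":1},{"xyz":[0,0,0.07],"roll":0,"jaw":1},{"xyz":[0,0,0.11],"roll":0,"jaw":1},{"xyz":[0,0,0.13],"roll":0,"jaw":1},{"xyz":[0,0,0.14],"roll":0,"jaw":1},{"xyz":[0,0,0.14],"roll":0,"jaw":1},{"xyz":[0,0,0.14],"roll":0,"jaw":1}]'
python3 - <<'E'
from h import *
mv((639,-12,132));print(env.state()['qpos'].round(1))
p,d,K,T=snap('scene','s3.png')
cv2.imwrite('pics/s3c.png',cv2.resize(p[120:250,220:420],(800,520)))
E
```

```text
time_s: 43.8
ee_pos: [639.9, -12.2, 300.9]
ee_rot: [179.9, 0.1, 138.2]
force: [0.5, -0.2, 0.6]
gripper_width: 14.2
time_s: 44.8
ee_pos: [640.7, -12.2, 161.6]
ee_rot: [179.9, 0.1, 138.2]
force: [0.4, 0.1, 0.2]
gripper_width: 0.5
shift m [ 0.0015 -0.001   0.0296] yaw now [1.79889694e+02 1.22543785e-01 1.38234516e+02] [640.7 -12.2 161.6]
[  -2.1   26.1   85.2    0.    68.6 -140.4]
```

View pics/s3c.png

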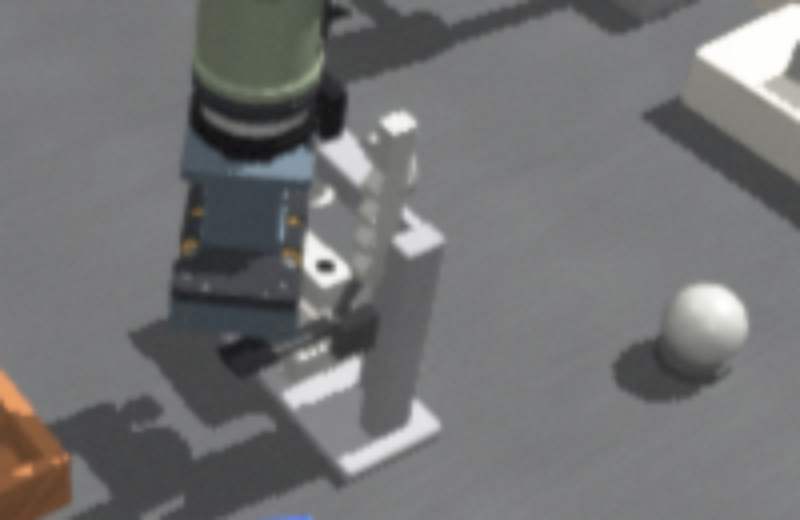

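The gripper is above the pad and clear of the column. Now I'll press.

```bash
python3 -m pendant '[{"xyz":[0,0,0.015],"roll":0,"jaw":1},{"xyz":[0,0,0.028],"roll":0,"jaw":1},{"xyz":[0,0,0.035],"roll":0,"jaw":1},{"xyz":[0,0,0.042],"roll":0,"jaw":1},{"xyz":[0,0,0.049],"roll":0,"jaw":1},{"xyz":[0,0,0.054],"roll":0,"jaw":1},{"xyz":[0,0,0.056],"roll":0,"jaw":1},{"xyz":[0,0,0.056],"roll":0,"jaw":1}]'
python3 - <<'E'
from h import *
print(env.state()['force'])
p,d,K,T=snap('top');P=cloud(d,K,T);Z=P[...,2]
m=(abs(P[...,0]-569)<15)&(abs(P[...,1]-108)<7)&(Z>100);print('fin top',np.median(Z[m]),m.sum())
E
```

```text
time_s: 45.85
ee_pos: [639.9, -11.9, 104.1]
ee_rot: [180.0, 0.0, 138.2]
force: [-0.5, 1.2, 3.6]
gripper_width: 0.7
[-0.49584414  1.15893559  3.62397815]
fin top 214.50492955678044 68
```

```bash
python3 -m pendant '[{"xyz":[0,0,0],"roll":0,"jaw":1},{"xyz":[0,0,0],"roll":0,"jaw":1},{"xyz":[0,0,0],"roll":0,"jaw":1},{"xyz":[0,0,-0.01],"roll":0,"jaw":1},{"xyz":[0,0,-0.025],"roll":0,"jaw":1},{"xyz":[0,0,-0.06],"roll":0,"jaw":1},{"xyz":[0,0,-0.11],"roll":0,"jaw":1},{"xyz":[0,0,-0.17],"roll":0,"jaw":1}]'
python3 -m pendant '[{"xyz":[0,-0.0,-0.03],"roll":0,"jaw":1},{"xyz":[0,-0.03,-0.06],"roll":0,"jaw":1},{"xyz":[0,-0.08,-0.06],"roll":0,"jaw":1},{"xyz":[0,-0.12,-0.06],"roll":0,"jaw":1},{"xyz":[0,-0.15,-0.06],"roll":0,"jaw":1},{"xyz":[0,-0.15,-0.06],"roll":0,"jaw":1},{"xyz":[0,-0.15,-0.06],"roll":0,"jaw":1},{"xyz":[0,-0.15,-0.06],"roll":0,"jaw":1}]'
python3 - <<'E'
from h import *
print(env.state()['force'])
p,d,K,T=snap('top');P=cloud(d,K,T);Z=P[...,2]
m=(abs(P[...,0]-569)<15)&(abs(P[...,1]-108)<7)&(Z>100);print('fin top',np.median(Z[m]),m.sum())
o=np.array([569.7,108.3]);a=np.radians(-2.8);Rm=np.array([[np.cos(a),np.sin(a)],[-np.sin(a),np.cos(a)]]);L=(P[...,:2]-o)@Rm.T
m=(abs(Z-113)<8)&(abs(L[...,1])<25)&(L[...,0]<-22)&(L[...,0]>-120);print('link',m.sum(),L[m].min(0),L[m].max(0),np.median(Z[m]))
p,d,K,T=snap('scene');cv2.imwrite('pics/s4c.png',cv2.resize(p[120:250,220:420],(800,520)))
E
```

```text
time_s: 46.9
ee_pos: [638.8, -12.2, 275.0]
ee_rot: [-179.9, -0.1, 138.2]
force: [0.8, 0.7, -0.6]
gripper_width: 0.9
time_s: 47.9
ee_pos: [545.0, -98.5, 332.9]
ee_rot: [-178.8, 0.8, 136.0]
force: [-1.1, 0.8, 0.3]
gripper_width: 0.2
[-1.08047826  0.77630291  0.3140901 ]
fin top 215.1374621229885 74
link 175 [-78.30368372 -14.06801571] [-22.97108689  16.6684149 ] 113.14999973412705
```

View pics/s4c.png

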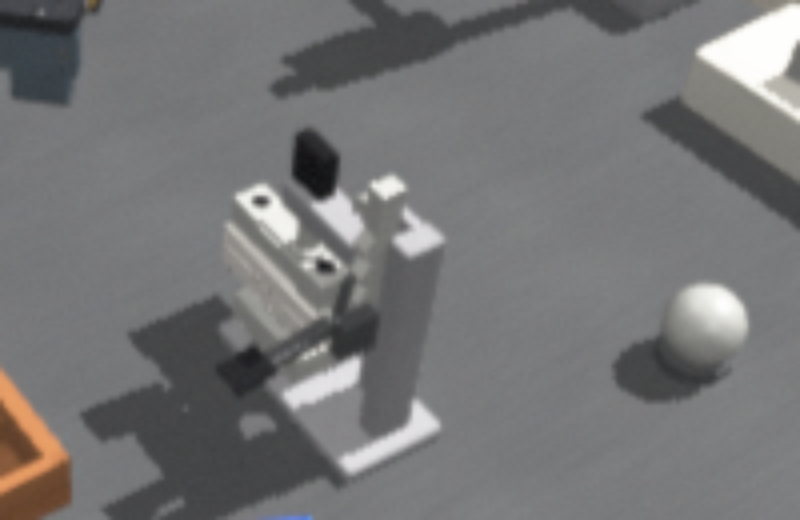

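```bash
python3 -c "
from workcell import env
print(env.state()['qvel'].round(2));print(env.job_done())"
```

```text
[-0.13 -0.07  0.21 -0.13 -0.1  -0.09]
the job is handed in; nothing more can be done
None
```

The job is handed in after about 48 s of robot time, with the head's foot resting on the link and both plates stacked under it. No verdict was reported. The case held two plates; its third pocket was empty.

- **Head:** I raised it to the top notch and let go. It hung about 120 mm up, with the fin's top at 271 mm, until I pressed the pawl.
- **Plates:** I tipped each one out of its pocket and laid it on the anvil. They measured flat, about −22 and −20 mm along the stand against a target of −20, within 1 mm sideways and 1° of yaw.
- **Link:** It lies on top, with its upper face at 115 mm and its centre at −18.4 mm along the stand, straight to within about 1°. The link was not knocked aside at any point I measured it.
- **Final state:** After I pressed the pad and let go, the head sits at about 64 mm. That puts the free underside of the foot about 4 mm below the link's top, so the plunger should be compressed onto it. I did not measure the contact force. The robot is clear of everything.

**One oddity:** in the last picture the thumb pad sits slightly lower than it did at rest, probably because the pawl is riding on a tooth. Head height was steady between my last two readings (214.5 and 215.1 mm at the fin's top).

I never went near the bottle, ball or screwdriver, nor the turquoise and blue look-alikes. I did not measure the bystanders again at the end.

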